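# Clamp the drive-wheel axle and set the test speed

### The job

Get the wheel test stand ready: swing the open hinged clamp down over the wheel's axle and press it until its sprung jaw snaps under the axle and the clamp lies fully home, leaving the wheel in its saddles. Then turn the speed controller's knob until its pointer lines up with the set mark, the triangle at the dial's edge. Leave the bin, screwdriver, spare wheel and wrench where they are.

Things in the scene. Friction and masses are not known exactly. Their poses are not given: they have to be found in the camera images.
- stand: Fixed aluminium plate 200 (x) x 170 (y) x 12 mm with two grey U saddles (at y = -60 and +60, tops 64 mm above the bench) that carry the axle, and two dark hinge ears at x = +55, y = +30. Origin: centre of its underside, on the bench; z up; the robot's side is -x.
- axle: Loose drive wheel on a steel axle, 200 g: axle 12 mm thick, 150 mm long, along the stand's y, lying in the saddles; dark green wheel 72 mm across and 24 mm wide at y = -22 of the stand, its top 94 mm above the bench; small collars beside the saddles keep it from sliding along. Origin: on the axle's centre line, mid-length, 58 mm above the bench; its own y lies along the axle (it may spin).
- axle_seat (a point): Point of the fixed stand where the axle's origin belongs: stand (0, 0, 58) mm. Axes as the stand's.
- clamp_hinge (a point): Fixed point on the clamp's hinge pin: stand (55, 30, 60) mm, beyond the axle as seen from the robot. The pin runs along the stand's y.
- clamp_tab (a point): Point on the top face of the clamp arm's wide end tab (40 mm long x 30 mm wide, 8 mm thick), the place to press. It moves with the arm: 105 mm from the hinge along the arm and 13 mm above the arm's hinge line. With the clamp shut it is at stand (-50, 30, 73) mm; the point's x points from the tab to the hinge along the arm, its z out of the arm's top face.
- clamp (a joint): Angle of the steel clamp arm (125 mm long, 18 mm wide): 0 = shut, level over the axle towards the stand's -x; grows as the arm's end rises. Starts raised, 0.65 to 1.1, and stays where left (friction 0.08 N m); a push on the tab from above swings it down. The jaw meets the axle at about 0.28; the tab then needs up to 10 N until, at about 0.15, the jaw snaps past; rigid stop at 0.
- jaw (a joint): Angle of the black sprung jaw that hangs under the arm, 70 mm from the arm's hinge: 0 = at rest; it is pushed outward (up to about 0.15) while its sloping nose slides past the axle, and springs back to 0 when it has caught under the axle.
- controller: Fixed grey box 120 (x) x 130 (y) x 45 mm high with a round black dial plate and 12 short white ticks on top; the knob is at its centre. Origin: centre of its underside, on the bench; z up.
- knob_grip (a point): On the knob's axis, 77 mm above the bench, the height at which to grip. The knob is black: a round skirt 48 mm across, 10 mm high, with an upright bar grip 14 mm thick, 44 mm long, its top 87 mm above the bench. The point's x axis lies along the bar; the pointer is at its -x end.
- knob (a joint): Angle of the knob, grows clockwise seen from above; 0 = the pointer to the controller's -x, 1.57 = to its +y. It starts between about 0.3 and 0.8. It stays where it is left (friction 0.03 N m). It turns freely from 0 to 4.7.
- mark (a joint): Angle of the set mark on the same scale as knob: the knob is right when both read the same. About 1.3 to 1.8; the mark itself is flat and does not need touching.
- pointer_tip (a point): Tip of the knob's white triangular pointer, 36 mm from the knob's axis, 47 mm above the bench.
- mark_tip (a point): Tip of the set mark, a flat white triangle at the dial's edge (12 mm wide, 14 mm long), outside the pointer's reach, whose apex points inward, 36 mm from the knob's axis: the pointer's tip belongs here.
- bin: Bystander: loose red open bin 100 x 160 x 70 mm, beyond the stand and controller. Origin: centre of its underside.
- screwdriver: Bystander: loose screwdriver with a yellow handle, 200 mm long, 26 mm thick, lying at the far side, beside the bin. Origin: under its middle.
- spare_wheel: Bystander: loose dark green wheel 72 mm across, 26 mm high, lying flat. Origin: centre of its underside.
- wrench: Bystander: loose steel wrench 180 mm long, 8 mm high, lying flat. Origin: under its middle.
Mind the look-alikes: they are no part of the job. Of the things like the controller, leave any that is brown or orange; of the rest the larger one is meant.

How it is judged:
By the outcome, as a careful person would: the job done as asked, in the order asked, and still so for the second after the job is handed in, with the robot touching nothing.
It also fails if it takes over 45 s, if anything falls off the work surface, if the arm or the gripper's body presses on something with over 40 N, if the wrist force passes 120 N, or if a joint passes its speed limit or range.

### The arm

A 7-joint arm with a two-finger parallel gripper is mounted at the origin on the work surface. World frame = base frame: x ahead of the robot, y to its left, z up, the work surface at z = 0. Lengths are in m, angles in rad, forces in N, time in s.
With the tool pointing down it reaches from about 0.4 to 0.85 m from the base axis. Payload 10.4 kg.
Tool frame: the origin (TCP) lies at the very end of the fingers, on their centre line; the grasp point (between the pads) lies 19 mm behind it; x points along the fingers, y is the direction in which the jaws open and shut, and the axes are right-handed (so a half turn about x gives the same grasp; the last joint's range is limited). The gripper opens to 85 mm and grips with 20 to 120 N. Pads are 22 mm wide; open, the fingers measure 114 mm over their backs; the gripper's body (76 mm by 85 mm) begins 54 mm behind the grasp point. The pads swing forward as they close: fully open they stand 13 mm farther back than shut.
Start: joints at [-1.246, 0.332, -0.065, 1.46, 0.022, 1.35, -0.088], TCP at [0.213, 0.588, 0.231] pointing down, gripper open.
Joint ranges: [-2.6, 2.6], [-0.5, 2.12], [-1.47, 1.34], [0.16, 2.42], [-1.27, 4.41], [0.06, 2.06], [-2.6, 2.6]. Speed limits (rad/s): [2.22, 2.22, 2.79, 2.79, 3.14, 3.14, 3.14].

### API

Orientations are given as a unit quaternion [x, y, z, w].
In Python, from workcell import monitor, camera, ticket, regions_of gives the robot as it stands.
- The arm moves only by the tool step_arm, never from a script. Its argument "increments" is a list of rows, each a list of 5 numbers: the finger opening in m, from 0 to 0.0854, then the shift along the world's x, y, z in m, then the turn about the world's z in rad. A call has 1 to 12 rows; each row shifts and turns the commanded pose from where the row before left it; what a row does not reach is not made up. A row lasts 1/12 s, in which the tool goes at most 41.7 mm and 7.16 degrees, less where a joint would pass 70% of its speed; a pose out of reach is approached as far as the arm can. A call with a gripper value outside its range is refused whole. The fingers move at their own pace and stop on an object; "force" is the grip in N (left out, the last holds). Time passes only in rows, so rows that do not move let the fingers close. It gives the time, the measured TCP pose, the force and the opening at its end, in the units of the state.
- monitor.get_obs(): the state, without advancing time (a new reading comes with each control period).
- camera(name): name is "side" or "top" or "wrist"; returns a dict with "color" (420x560x3 uint8, red, green, blue), "range_z" (420x560 float32, m along the optical axis (not along the pixel's ray), 0 where there is no reading), "fx", "fy", "cx", "cy" (pixels), "cam_to_world" (4x4, takes a point from camera to world coordinates). Camera axes: x right, y up, looking along -z (the intrinsics and any distortion apply to the point x, -y, -z); pixel columns grow to the right and rows downward; lengths in m; the calibration is good to about 2 mm. The wrist camera is an equidistant fisheye: a pixel r from the principal point sees the ray r / f radians off the axis. A picture is of the moment at which its call begins.
- ticket.hand_in(): hands the job in, once; it reports no verdict.
Trained networks look in a picture, given as the dict that the camera call returned (one of the last four; its "shot" number tells which), for a name from the list of things; names that differ only in an ending like _2 or _b are one class to them, and where a whole thing is asked for, a point or a joint stands for the part that bears it (a point fixed in the world has none). Each returns a list of dicts, best first, with "p" (0 to 1); they miss things now and then, are a little off and sometimes report something else, mostly with a low value. They report only what shows in the picture. A call takes as long as a camera call. They do not tell look-alikes from the thing itself.
- regions_of(picture, query): "region" (420x560 bool, what is visible of it) and "centre" ([row, column] in pixels, amid what is visible of it).
The state is a dict: "clock": time; "joint_pos": joint angles; "joint_velocities": joint speeds; "tau": joint torques, N m; "position": TCP position; "ee_rot": TCP orientation; "ft_force": force on the tool from outside, world axes, zero at the start; "torque": the same for the moment, N m; "grip_width": opening from 0.0 (shut) to 1.0 (fully open).
Only numpy, scipy, OpenCV 4.12 (cv2) and the standard library are available. Lean on these libraries where they do the work, as an engineer would, in place of code of your own. Each camera call takes 0.05 s, during which the arm holds its last target. There are 200 camera calls.

## Working session

There is one attempt and no reset: what is moved stays moved. The work goes in short steps, Python scripts to look and compute and a tool call to move; the robot and the scene stay as the last step left them, time stands still between calls to the robot, and variables do not carry over. Pictures are saved under pics/ and viewed, about 8 in all and at most 12, crops included, and the job is handed in when it is done.

Besides the shell and the picture viewer there is one more tool, called after ">>>" as name([rows], argument=value, ...), one row to a line, values as JSON. step_arm: Moves the arm, as the interface text tells. Its arguments: {"type":"object","properties":{"increments":{"type":"array"},"force":{"type":"number"}},"required":["increments"]}

```bash
mkdir -p pics; ls
cat > h.py <<'E'
import numpy as np, cv2
from workcell import monitor, camera, ticket, regions_of
def world(p, r, c, z=None):
    """world points of pixels (pinhole); by range, or by the plane height z"""
    r=np.atleast_1d(r).astype(float); c=np.atleast_1d(c).astype(float)
    ray=np.stack([(c-p['cx'])/p['fx'], -(r-p['cy'])/p['fy'], -np.ones_like(r)],1)
    M=np.array(p['cam_to_world'])
    d=ray@M[:3,:3].T
    k=p['range_z'][r.astype(int),c.astype(int)] if z is None else (z-M[2,3])/d[:,2]
    return M[:3,3]+d*np.reshape(k,(-1,1))
def save(p,n,crop=None,s=1):
    im=p['color'][...,::-1]
    if crop: im=im[crop[0]:crop[1],crop[2]:crop[3]]
    cv2.imwrite('pics/'+n,cv2.resize(im,None,fx=s,fy=s,interpolation=cv2.INTER_CUBIC))
E
python3 - <<'E'
from h import *
for n in ('top','side'):
    p=camera(n); save(p,n+'0.png')
    print(n,p['fx'],p['cx'],np.round(p['cam_to_world'],3).tolist(), [k for k in p])
    for q in ('stand','axle','clamp','clamp_tab','controller','knob','pointer_tip','mark_tip','mark'):
        for g in regions_of(p,q)[:4]:
            r,c=g['centre']; 
            print(q,round(g['p'],2),np.round([r,c]),g['region'].sum(),np.round(world(p,r,c),3))
print(monitor.get_obs())
E
```

```text
pics
top 484.7825182062183 294.5759526031447 [[-0.01, 0.982, -0.189, 0.357], [-1.0, -0.011, -0.006, -0.021], [-0.008, 0.189, 0.982, 1.282], [0.0, 0.0, 0.0, 1.0]] ['color', 'range_z', 'fx', 'fy', 'cx', 'cy', 'cam_to_world', 'shot']
stand 0.68 [241. 350.] 4422 [[ 0.512 -0.158  0.008]]
axle 0.58 [235. 361.] 564 [[ 0.515 -0.177  0.099]]
clamp 0.51 [239. 346.] 4078 [[ 0.517 -0.15   0.011]]
clamp_tab 0.64 [222. 351.] 245 [[ 0.54  -0.148  0.148]]
controller 0.91 [174. 191.] 1168 [[0.69  0.259 0.042]]
controller 0.75 [287. 269.] 1085 [[0.393 0.051 0.056]]
controller 0.67 [232. 225.] 2496 [[0.532 0.164 0.057]]
controller 0.57 [236. 346.] 4458 [[ 0.523 -0.149  0.013]]
knob 0.77 [299. 172.] 279 [[0.366 0.285 0.089]]
knob 0.71 [283. 269.] 123 [[0.402 0.052 0.06 ]]
knob 0.54 [228. 221.] 298 [[0.539 0.17  0.087]]
pointer_tip 0.68 [304. 173.] 302 [[0.353 0.283 0.083]]
pointer_tip 0.65 [284. 268.] 134 [[0.4   0.057 0.033]]
pointer_tip 0.62 [232. 220.] 307 [[0.529 0.174 0.087]]
side 417.9295025558155 278.24278494057523 [[0.784, 0.327, -0.527, 0.053], [-0.62, 0.429, -0.657, -0.688], [0.011, 0.842, 0.5
[... 970 characters left out ...]
 -0.151  0.112]]
{'clock': 1.0, 'joint_pos': array([-1.24560189,  0.33221194, -0.06471055,  1.46011483,  0.02158786,
        1.34987671, -0.08850048]), 'joint_velocities': array([ 0.00265403, -0.00115878, -0.00110986, -0.00120236,  0.00030549,
       -0.00045915, -0.0008942 ]), 'tau': array([ 9.13558688e-04, -6.25232935e+01,  4.97818203e-02, -3.91833472e+01,
        1.65882736e-02,  1.75643479e-03,  8.33048148e-06]), 'position': array([0.21299584, 0.58760905, 0.23132299]), 'ee_rot': array([ 0.12237209,  0.69645   , -0.12231087,  0.69643559]), 'ft_force': array([-0.25800242,  0.28649048,  0.12539939]), 'torque': array([-0.01666087, -0.00217639, -0.01382952]), 'grip_width': 1.0000256974115844}
```

View pics/top0.png

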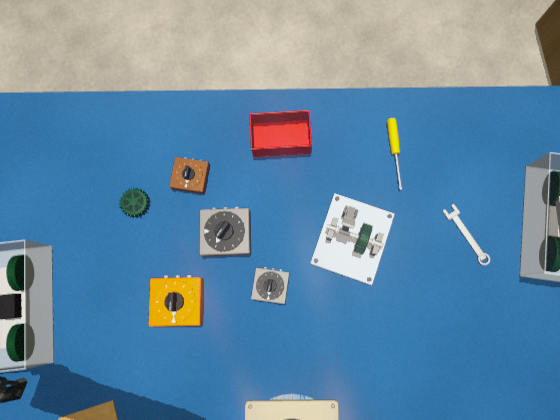

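View pics/side0.png

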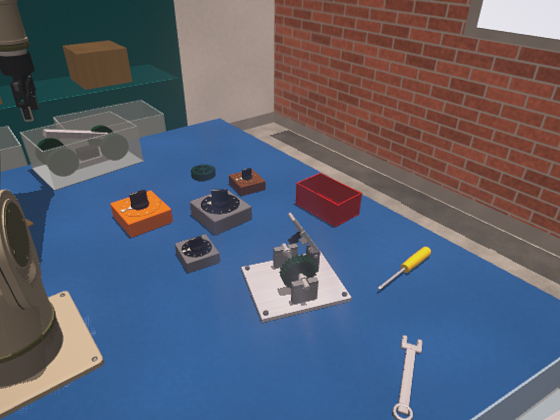

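Four controller-like boxes show in the top picture: brown (175,189), orange (302,175), small grey (286,270) and large grey (232,225). Brown and orange are ruled out, and the large grey one is the larger of the other two. I'll confirm it in a crop and fit the stand and controller.

Run:
```python
from h import *
p=camera('top')
a=cv2.resize(p['color'][195:270,185:265,::-1],None,fx=5,fy=5,interpolation=cv2.INTER_CUBIC)
b=cv2.resize(p['color'][190:287,308:400,::-1],None,fx=4,fy=4,interpolation=cv2.INTER_CUBIC)
h=max(len(a),len(b)); pad=lambda i:cv2.copyMakeBorder(i,0,h-len(i),0,0,cv2.BORDER_CONSTANT)
cv2.imwrite('pics/crop1.png',np.hstack([pad(a),pad(b)]))
R,C=np.mgrid[0:420,0:560]
W=world(p,R.ravel(),C.ravel()).reshape(420,560,3)
np.save('W.npy',W)
def rect(m,n):
    k,l,s,_=cv2.connectedComponentsWithStats(m.astype(np.uint8))
    i=1+np.argmax(s[1:,4]); pts=W[l==i][:,:2].astype(np.float32)
    c,wh,ang=cv2.minAreaRect(pts*1000); print(n,np.round(c,1),np.round(wh,1),ang,'z',np.median(W[l==i][:,2]),len(pts))
sel=lambda x0,x1,y0,y1:(W[...,0]>x0)&(W[...,0]<x1)&(W[...,1]>y0)&(W[...,1]<y1)
Z=W[...,2]
rect(sel(.35,.68,-.32,0)&(Z>.006),'stand')
rect(sel(.42,.65,.08,.26)&(Z>.025),'controller')
m=sel(.35,.68,-.32,0)&(Z>.1)
for r,c in np.argwhere(m)[::6]: print((r,c),np.round(W[r,c],3),end=' ')
s=camera('side'); 
cv2.imwrite('pics/crop2.png',cv2.resize(s['color'][175:325,180:360,::-1],None,fx=4,fy=4,interpolation=cv2.INTER_CUBIC))
```

```text
stand [ 472.1 -147.7] [170.2 302.9] 70.05367279052734 z 0.012043509865489188 4769
controller [540.7 170.1] [125.7 131.3] 1.3017703294754028 z 0.04463490913020296 2361
(np.int64(0), np.int64(235)) [ 0.357 -0.021  1.282] (np.int64(3), np.int64(449)) [ 0.357 -0.021  1.282] (np.int64(7), np.int64(81)) [ 0.357 -0.021  1.282] (np.int64(9), np.int64(544)) [ 0.357 -0.021  1.282] (np.int64(13), np.int64(109)) [ 0.357 -0.021  1.282] (np.int64(15), np.int64(69)) [ 0.357 -0.021  1.282] (np.int64(17), np.int64(261)) [ 0.357 -0.021  1.282] (np.int64(19), np.int64(528)) [ 0.357 -0.021  1.282] (np.int64(21), np.int64(481)) [ 0.357 -0.021  1.282] (np.int64(24), np.int64(214)) [ 0.357 -0.021  1.282] (np.int64(25), np.int64(458)) [ 0.357 -0.021  1.282] (np.int64(28), np.int64(237)) [ 0.357 -0.021  1.282] (np.int64(31), np.int64(296)) [ 0.357 -0.021  1.282] (np.int64(34), np.int64(95)) [ 0.357 -0.021  1.282] (np.int64(37), np.int64(34)) [ 0.357 -0.021  1.282] (np.int64(39), np.int64(409)) [ 0.357 -0.021  1.282] (np.int64(44), np.int64(129)) [ 0.357 -0.021  1.282] (np.int64(45), np.int64(457)) [ 0.357 -0
[... 8660 characters left out ...]
] (np.int64(385), np.int64(109)) [ 0.357 -0.021  1.282] (np.int64(388), np.int64(216)) [ 0.357 -0.021  1.282] (np.int64(390), np.int64(14)) [ 0.357 -0.021  1.282] (np.int64(392), np.int64(555)) [ 0.357 -0.021  1.282] (np.int64(396), np.int64(207)) [ 0.357 -0.021  1.282] (np.int64(398), np.int64(14)) [ 0.357 -0.021  1.282] (np.int64(400), np.int64(545)) [ 0.357 -0.021  1.282] (np.int64(404), np.int64(472)) [ 0.357 -0.021  1.282] (np.int64(406), np.int64(250)) [ 0.357 -0.021  1.282] (np.int64(409), np.int64(317)) [ 0.357 -0.021  1.282] (np.int64(411), np.int64(122)) [ 0.357 -0.021  1.282] (np.int64(414), np.int64(40)) [ 0.357 -0.021  1.282] (np.int64(418), np.int64(204)) [ 0.357 -0.021  1.282]
```

View pics/crop1.png

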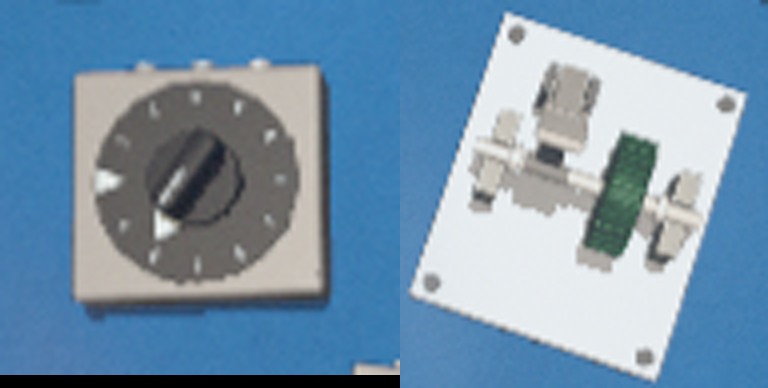

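View pics/crop2.png

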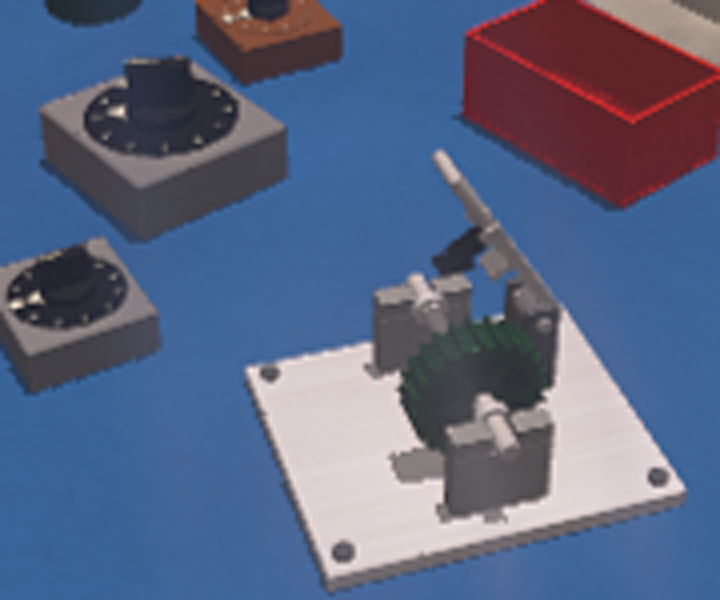

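```bash
cat > fit.py <<'E'
from h import *
W=np.load('W.npy')
Z=W[...,2]; Z=np.where(Z>.5,0,Z)
sel=lambda x0,x1,y0,y1:(W[...,0]>x0)&(W[...,0]<x1)&(W[...,1]>y0)&(W[...,1]<y1)
def rect(m,z0,z1,n):
    m=cv2.morphologyEx((m&(Z>z0)&(Z<z1)).astype(np.uint8),cv2.MORPH_OPEN,np.ones((3,3)))
    k,l,s,_=cv2.connectedComponentsWithStats(m); i=1+np.argmax(s[1:,4])
    P=(W[l==i][:,:2]*1000).astype(np.float32)
    c,wh,a=cv2.minAreaRect(P); print(n,np.round(c,1),np.round(wh,1),round(a,1)); return np.array(c)/1000,a
sc,sa=rect(sel(.35,.68,-.32,0),.007,.018,'stand')
cc,ca=rect(sel(.42,.65,.08,.26),.04,.05,'controller')
E
python3 - <<'E'
from fit import *
p=camera('top')
im=p['color'].astype(int)
yaw=np.deg2rad(sa-90) if sa>45 else np.deg2rad(sa)
print('yaw',yaw)
x=np.array([np.cos(yaw),np.sin(yaw)]); y=np.array([-x[1],x[0]])
# points above plate in stand frame
m=sel(.35,.68,-.32,0)&(Z>.03)
S=W[m]; d=S[:,:2]-sc; S=np.c_[d@x,d@y,S[:,2]]*1000
arm=S[(S[:,1]>5)&(S[:,1]<50)&(S[:,2]>75)&(S[:,2]<200)]
ang=np.arctan2(arm[:,2]-60,55-arm[:,0])
print(np.round(arm[arm[:,2].argsort()][::8]).astype(int).tolist())
h=x@[0,0]
H=sc+.055*x+.030*y; print('hinge',H)
L=np.hypot(arm[:,2]-60,55-arm[:,0])
f=(L>60)&(L<135); print('angle est incl 13mm offset',np.median(ang[f]-np.arcsin(13/L[f])))
wheel=S[(S[:,1]<-5)&(S[:,1]>-40)&(S[:,2]>85)]; print('wheel top',wheel.mean(0))
# knob: white blobs
for (r0,r1,c0,c1) in ((224,238,202,213),(236,246,213,223)):
    g=im[r0:r1,c0:c1].min(2); t=g>130; rr,cc_=np.argwhere(t).T
    print('blob',t.sum(),world(p,[rr.mean()+r0+.5],[cc_.mean()+c0+.5],.047)[0]-[*cc,0])
    print(g)
m=sel(.42,.65,.08,.26)&(Z>.08)&(Z<.1); print('knob top',W[m].mean(0),m.sum(),cv2.minAreaRect((W[m][:,:2]*1000).astype(np.float32)))
E
```

```text
stand [ 520.5 -165.1] [169.8 200. ] 70.0
controller [538.  169.4] [119.5 129.6] 1.5
yaw -0.34958197101812327
[[60, 23, 77], [57, 28, 81], [50, 34, 90], [47, 24, 98], [0, 35, 101], [1, 32, 103], [4, 31, 104], [6, 37, 106], [40, 31, 108], [39, 33, 110], [36, 25, 115], [31, 26, 120], [29, 24, 124], [25, 33, 129], [22, 30, 134], [20, 27, 140], [18, 22, 144], [15, 29, 146], [13, 34, 148], [13, 41, 152], [10, 18, 156], [7, 40, 159], [6, 20, 162], [-3, 37, 163], [-1, 25, 164], [-2, 20, 166], [2, 22, 167], [4, 30, 168]]
hinge [ 0.58248869 -0.15579532]
angle est incl 13mm offset 0.997551995573549
wheel top [ -0.73064373 -22.05311205  91.69379773]
blob 54 [-0.00089857  0.04938346  0.047     ]
[[174 176 176 112  91  89  91 100 111  94  95]
 [174 175 168 101  92  92  95  92  91  92  91]
 [176 176 137 100  87  90  94  94  94  91  93]
 [174 176 113  96  93  93  96  90  92  93  96]
 [176 174 129  93  92  93  94  93  93  91  94]
 [175 176 189 208 185 133  96  98  89  92  93]
 [175 168 205 230 222 213 179 134  97  93  94]
 [174 159 205 230 231 230 183 121  97  96  92]
 [176 159 205 212 185 179 132  9
[... 177 characters left out ...]
  97  92  96  94  95  92]
 [177 176 141  99  90  93  93  95  94  92  95]]
blob 21 [-0.02716297  0.01485767  0.047     ]
[[ 93  97  88  98  78  74  50  33  36  38]
 [ 95  91  94 182 105  51  33  35  38  49]
 [ 96  97  94 219 152 114  73  44  45  76]
 [ 94  94  97 226 218 213 147 113  79  67]
 [ 98  92  94 226 231 231 199 133  81  83]
 [ 96  94  95 227 216 198 160 110  89  97]
 [ 95  94  97 181 162 133  91  95  95  99]
 [ 94  96  99 106  99  96  96  95  96  99]
 [ 95  97  95 127  98  97  94  98  99  99]
 [ 96  96 158 145 103  98  98  98  97 100]]
knob top [0.53779366 0.16909245 0.08537476] 97 ((537.8901977539062, 169.31747436523438), (14.372140884399414, 42.520145416259766), 56.29780197143555)
```

Views confirm the large grey controller, with its mark at top pixel (231,207) and pointer at (240,218). The raised clamp is at about 1.0 rad, and the stand fits exactly at 170 x 200 mm, yaw -0.35. The tool's y axis is already along the stand's y. Moving above the clamp with the fingers shut.

>>> step_arm([
  [0,0.0146,-0.0307,0,0],
  [0,0.0146,-0.0307,0,0],
  [0,0.0146,-0.0307,0,0],
  [0,0.0146,-0.0307,0,0],
  [0,0.0146,-0.0307,0,0],
  [0,0.0146,-0.0307,0,0],
  [0,0.0146,-0.0307,0,0],
  [0,0.0146,-0.0307,0,0],
  [0,0.0146,-0.0307,0,0],
  [0,0.0146,-0.0307,0,0],
  [0,0.0146,-0.0307,0,0],
  [0,0.0146,-0.0307,0,0],
])

```text
clock: 2.15
position: [0.3886, 0.2176, 0.2316]
ee_rot: [0.123, 0.696, -0.122, 0.697]
ft_force: [2.0, 0.5, 0.3]
grip_width: 0.001
```

>>> step_arm([
  [0,0.0146,-0.0307,0,0],
  [0,0.0146,-0.0307,0,0],
  [0,0.0146,-0.0307,0,0],
  [0,0.0146,-0.0307,0,0],
  [0,0.0146,-0.0307,0,0],
  [0,0.0146,-0.0307,0,0],
  [0,0.0146,-0.0307,0,0],
  [0,0.0146,-0.0307,0,0],
  [0,0.0146,-0.0307,0,0],
  [0,0.0146,-0.0307,0,0],
  [0,0.0146,-0.0307,0,0],
  [0,0.0,-0.0,0,0],
])

```text
clock: 3.15
position: [0.5496, -0.1252, 0.2314]
ee_rot: [0.123, 0.696, -0.126, 0.696]
ft_force: [-0.7, -0.9, -0.6]
grip_width: 0.005
```

Run:
```python
import numpy as np
from h import monitor
o=monitor.get_obs(); P=o['position']; print(P,o['joint_pos'].round(2),o['clock'],o['ee_rot'].round(3))
yaw=-.3496; x=np.array([np.cos(yaw),np.sin(yaw)]); y=np.array([-x[1],x[0]]); sc=np.array([.5205,-.1651])
d=P[:2]-sc; print('stand',d@x,d@y)
prev=None
for th in [1.05,1,.9,.8,.7,.6,.5,.4,.3,.25,.2,.15,.1,.05,0]:
    s=.103+.009*(1-th)
    u=np.array([-np.cos(th),np.sin(th)]); n=np.array([np.sin(th),np.cos(th)])
    e=np.array([.055,.060])+s*u+.013*n+[.011,0]
    w=np.r_[sc+x*e[0]+.03*y,e[1]]
    print(th,e.round(4),w.round(4), None if prev is None else (w-prev).round(4)); prev=w
```

```text
[ 0.54958051 -0.12517272  0.23141888] [-0.42  0.21  0.65  1.66 -0.13  1.31  1.47] 3.15 [ 0.123  0.696 -0.126  0.696]
stand 0.013645448618233759 0.0474727869701988
1.05 [0.0263 0.1554] [ 0.5554 -0.1459  0.1554] None
1 [0.0213 0.1537] [ 0.5508 -0.1442  0.1537] [-0.0047  0.0017 -0.0017]
0.9 [0.0116 0.1495] [ 0.5417 -0.1409  0.1495] [-0.0091  0.0033 -0.0042]
0.8 [0.0023 0.1442] [ 0.5329 -0.1377  0.1442] [-0.0087  0.0032 -0.0052]
0.7 [-0.0065  0.138 ] [ 0.5247 -0.1347  0.138 ] [-0.0082  0.003  -0.0062]
0.6 [-0.0146  0.1309] [ 0.517  -0.1319  0.1309] [-0.0077  0.0028 -0.0071]
0.5 [-0.0221  0.1229] [ 0.51   -0.1293  0.1229] [-0.007   0.0026 -0.008 ]
0.4 [-0.0288  0.1142] [ 0.5037 -0.1271  0.1142] [-0.0063  0.0023 -0.0088]
0.3 [-0.0346  0.1047] [ 0.4983 -0.1251  0.1047] [-0.0054  0.002  -0.0095]
0.25 [-0.0371  0.0997] [ 0.4959 -0.1242  0.0997] [-0.0024  0.0009 -0.005 ]
0.2 [-0.0394  0.0946] [ 0.4937 -0.1234  0.0946] [-0.0022  0.0008 -0.0051]
0.15 [-0.0415  0.0894] [ 0.4918 -0.1227  0.0894] [-0.0019  0.0007 -0.0052]
0.1 [-0.0432  0.084 ] [ 0.4901 -0.1221  0.084 ] [-0.0017  0.0006 -0.0054]
0.05 [-0.0448  0.0786] [ 0.4887 -0.1216  0.0786] [-0.0014  0.0005 -0.0055]
0 [-0.046  0.073] [ 0.4876 -0.1212  0.073 ] [-0.0012  0.0004 -0.0056]
```

>>> step_arm([
  [0,0.007,-0.012,0,0],
  [0,0.007,-0.012,0,0],
  [0,0,0,0,0],
  [0,0,0,0,0],
])

```text
clock: 3.48
position: [0.5627, -0.1429, 0.2312]
ee_rot: [0.123, 0.696, -0.123, 0.696]
ft_force: [-0.5, -0.2, -0.4]
grip_width: 0.002
```

>>> step_arm([
  [0,0.0017,-0.0065,-0.015,0],
  [0,0,0,-0.02,0],
  [0,0,0,-0.02,0],
  [0,0,0,-0.018,0],
  [0,0,0,0,0],
  [0,0,0,0,0],
])

```text
clock: 3.98
position: [0.564, -0.148, 0.1582]
ee_rot: [0.122, 0.697, -0.122, 0.696]
ft_force: [-0.1, 0.2, 0.8]
grip_width: 0.002
```

Run:
```python
from h import *
s=camera('side'); save(s,'side1.png',(175,325,200,380),4); print(monitor.get_obs()['position'])
```

```text
[ 0.56470469 -0.1483959   0.15925438]
```

View pics/side1.png

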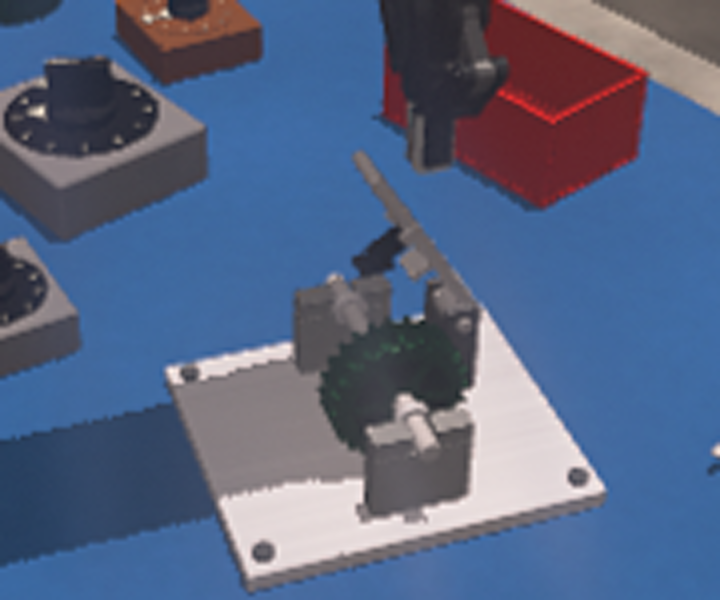

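The fingers (crop ~430,150) stand behind the raised arm's tab, clear of it. Now the swing down.

>>> step_arm([
  [0,-0.007,0.0024,-0.002,0],
  [0,-0.0067,0.0024,-0.0023,0],
  [0,-0.0091,0.0033,-0.0042,0],
  [0,-0.0087,0.0032,-0.0052,0],
  [0,-0.0082,0.003,-0.0062,0],
  [0,-0.0077,0.0028,-0.0071,0],
  [0,-0.007,0.0026,-0.008,0],
  [0,-0.0063,0.0023,-0.0088,0],
  [0,0,0,0,0],
])

```text
clock: 4.78
position: [0.502, -0.1262, 0.1138]
ee_rot: [0.123, 0.697, -0.122, 0.696]
ft_force: [0.6, -0.0, -0.4]
grip_width: -0.004
```

>>> step_arm([
  [0,-0.0054,0.002,-0.0095,0],
  [0,-0.0024,0.0009,-0.005,0],
  [0,-0.0022,0.0008,-0.005,0],
  [0,0,0,0,0],
])

```text
clock: 5.12
position: [0.4936, -0.1232, 0.0946]
ee_rot: [0.122, 0.696, -0.122, 0.696]
ft_force: [1.3, 0.1, 2.2]
grip_width: 0.002
```

>>> step_arm([
  [0,-0.002,0.0007,-0.005,0],
  [0,0,0,0,0],
])

```text
clock: 5.28
position: [0.4912, -0.1225, 0.0893]
ee_rot: [0.122, 0.697, -0.122, 0.696]
ft_force: [-0.3, 0.0, -0.1]
grip_width: -0.004
```

>>> step_arm([
  [0,-0.0017,0.0006,-0.0055,0],
  [0,-0.0014,0.0005,-0.0055,0],
  [0,0,0,0,0],
])

```text
clock: 5.53
position: [0.4876, -0.1213, 0.0777]
ee_rot: [0.122, 0.697, -0.122, 0.696]
ft_force: [-0.5, -0.4, -0.2]
grip_width: -0.0
```

>>> step_arm([
  [0,-0.0006,0.0002,-0.003,0],
  [0,-0.0006,0.0002,-0.002,0],
  [0,0,0,0,0],
])

```text
clock: 5.78
position: [0.4872, -0.1211, 0.0736]
ee_rot: [0.122, 0.697, -0.122, 0.696]
ft_force: [0.3, 0.4, 0.2]
grip_width: -0.001
```

>>> step_arm([
  [0,0,0,-0.0015,0],
  [0,0,0,0,0],
])

```text
clock: 5.95
position: [0.4875, -0.1211, 0.073]
ee_rot: [0.123, 0.697, -0.122, 0.696]
ft_force: [-4.0, 0.6, 7.0]
grip_width: 0.001
```

Run:
```python
from h import *
s=camera('side'); save(s,'side2.png',(195,325,220,370),5); o=monitor.get_obs();print(o['position'],o['ft_force'])
```

```text
[ 0.48753417 -0.12112718  0.07301346] [-2.52680841  0.27825698  7.77781903]
```

View pics/side2.png

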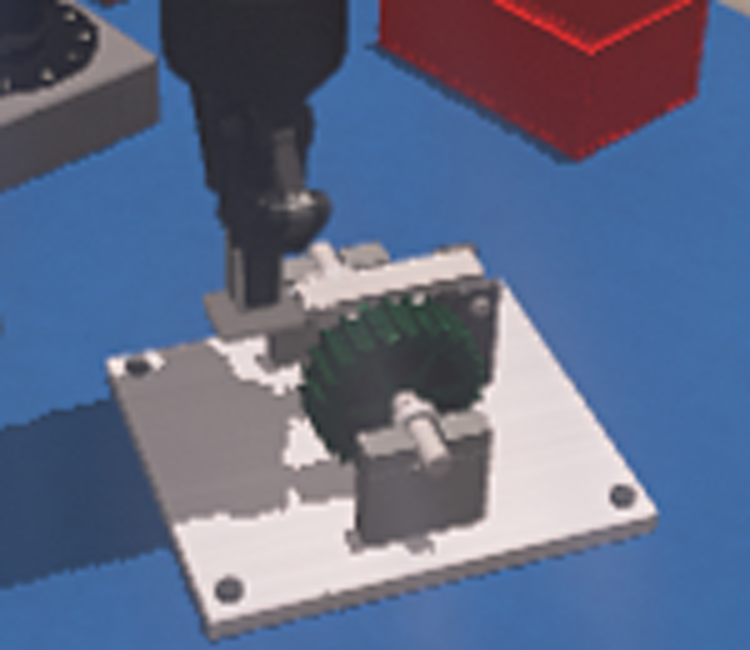

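The arm lies level under the fingers, stopped at z = 73 mm with force building, which means it is home. I'll press slightly more, lift, and measure the knob and mark directions from the saved picture.

>>> step_arm([
  [0,0,0,-0.0015,0],
  [0,0,0,0,0],
])

```text
clock: 6.17
position: [0.4876, -0.1211, 0.0726]
ee_rot: [0.123, 0.697, -0.122, 0.696]
ft_force: [-11.5, 2.3, 26.0]
grip_width: -0.004
```

>>> step_arm([
  [0,0,0,0.01,0],
  [0,0,0,0.03,0],
  [0,0,0,0.03,0],
  [0,0,0,0.03,0],
  [0,0,0.015,0.03,0],
  [0.06,0.003,0.03,0,0],
  [0.06,0.003,0.03,0,0],
  [0.06,0.003,0.03,0,0],
  [0.06,0.003,0.03,0,0],
])

```text
clock: 6.92
position: [0.4996, 0.0153, 0.2016]
ee_rot: [0.123, 0.696, -0.122, 0.697]
ft_force: [0.8, -0.6, -0.2]
grip_width: 0.566
```

Run:
```python
from fit import *
p=camera('top')
im0=cv2.imread('pics/top0.png').min(2).astype(float)
m=np.zeros(im0.shape,bool)
def tri(r0,r1,c0,c1,lo):
    w=np.clip(im0[r0:r1,c0:c1]-lo,0,None); R,C=np.mgrid[r0:r1,c0:c1]
    v=world(p,[(w*R).sum()/w.sum()+.5],[(w*C).sum()/w.sum()+.5],.0465)[0][:2]
    for ctr in (cc,np.array([.5379,.1692])):
        d=v-ctr; print('r',np.hypot(*d),'dir deg',np.rad2deg(np.arctan2(d[1],d[0])))
tri(229,233,205,210,100); tri(236,244,216,221,110)
o=monitor.get_obs();print(o['position'],o['clock'],o['grip_width'])
# clamp check, in stand frame
R,C=np.mgrid[190:290,300:400]; w=world(p,R.ravel(),C.ravel())
yaw=-.3496; x=np.array([np.cos(yaw),np.sin(yaw)]); y=np.array([-x[1],x[0]])
d=w[:,:2]-[.5205,-.1651]; S=np.c_[d@x,d@y,w[:,2]]*1000
a=S[(abs(S[:,1]-30)<7)&(S[:,2]>55)&(S[:,2]<200)&(S[:,0]<50)&(S[:,0]>-75)]
print('arm z by x',np.polyfit(a[:,0],a[:,2],1),len(a)); h=S[(abs(S[:,1]+22)<10)&(abs(S[:,0])<8)&(S[:,2]<200)];print('wheel',h[:,2].mean())
save(p,'top1.png',(190,290,308,400),6)
```

```text
stand [ 520.5 -165.1] [169.8 200. ] 70.0
controller [538.  169.4] [119.5 129.6] 1.5
r 0.04359811725962356 dir deg 91.72549912840016
r 0.043789002620862605 dir deg 91.56294815622284
r 0.029768413071459065 dir deg 149.25370591088387
r 0.029766863331363653 dir deg 148.81563093132343
[0.49985013 0.02213819 0.20118818] 6.9667 0.6497176746772326
arm z by x [-2.19854117e-03  7.20794237e+01] 256
wheel 93.55567313222025
```

Clamp shut: slope 0.002, top at 72 mm, wheel top at 94 mm. Pointer direction is ~149° and mark ~91.6°, so the knob must turn about -1.0 rad. Going above it.

>>> step_arm([
  [0.045,0.008,0.031,0,-0.04],
  [0.045,0.008,0.031,0,-0.05],
  [0.045,0.008,0.031,0,-0.05],
  [0.045,0.007,0.031,0,-0.05],
  [0.045,0.007,0.031,0,0],
  [0.045,0,0,0,0],
  [0.045,0,0,0,0],
  [0.045,0,0,0,0],
])

```text
clock: 7.63
position: [0.5375, 0.1681, 0.2009]
ee_rot: [0.188, 0.682, -0.188, 0.682]
ft_force: [0.3, -0.9, -0.3]
grip_width: 0.524
```

```bash
cat > st.py <<'E'
from h import *
from scipy.spatial.transform import Rotation as Ro
o=monitor.get_obs(); y=Ro.from_quat(o['ee_rot']).as_matrix()[:,1]
print(o['position'].round(4),'tool y deg',np.rad2deg(np.arctan2(y[1],y[0])).round(2),'w',o['grip_width']*85.4,o['clock'],o['joint_pos'].round(2),o['ft_force'].round(1))
E
python3 st.py
```

```text
[0.5375 0.1681 0.2009] tool y deg 59.18 w 44.74579685707881 7.6333 [-0.76  0.22  0.44  1.69 -0.1   1.25  0.73] [ 0.3 -0.9 -0.3]
```

>>> step_arm([
  [0.045,0.0005,0.001,-0.035,0],
  [0.045,0,0,-0.035,0],
  [0.045,0,0,-0.035,0],
  [0.045,0,0,-0.02,0],
  [0.045,0,0,-0.012,0],
  [0.045,0,0,0,0],
])

```text
clock: 8.13
position: [0.5368, 0.1682, 0.0621]
ee_rot: [0.187, 0.682, -0.189, 0.681]
ft_force: [-1.0, 0.1, 0.3]
grip_width: 0.524
```

>>> step_arm([
  [0,0,0,0,0],
  [0,0,0,0,0],
  [0,0,0,0,0],
  [0,0,0,0,0],
  [0,0,0,0,0],
], force=30)

```text
clock: 8.55
position: [0.539, 0.169, 0.066]
ee_rot: [0.188, 0.681, -0.188, 0.682]
ft_force: [-2.9, -4.5, 5.6]
grip_width: 0.155
```

```bash
python3 st.py
```

```text
[0.539 0.169 0.066] tool y deg 59.13 w 13.216600678754949 8.55 [-0.73  0.37  0.41  1.82 -0.17  0.98  0.79] [-2.9 -4.5  5.6]
```

>>> step_arm([
  [0,0.0005,0,0.003,0],
  [0,0,0,0,-0.1],
  [0,0,0,0,-0.1],
  [0,0,0,0,-0.1],
  [0,0,0,0,-0.1],
  [0,0,0,0,-0.1],
  [0,0,0,0,-0.1],
  [0,0,0,0,-0.1],
  [0,0,0,0,-0.1],
  [0,0,0,0,-0.1],
  [0,0,0,0,0],
  [0,0,0,0,0],
])

```text
clock: 9.55
position: [0.5373, 0.1681, 0.0666]
ee_rot: [0.465, 0.532, -0.467, 0.532]
ft_force: [-2.9, -6.1, -7.6]
grip_width: 0.155
```

>>> step_arm([
  [0,0,0,0,-0.05],
  [0,0,0,0,-0.05],
  [0,0,0,0,0],
  [0,0,0,0,0],
])

```text
clock: 9.88
position: [0.5371, 0.1681, 0.0666]
ee_rot: [0.491, 0.508, -0.493, 0.508]
ft_force: [-2.5, -6.5, -6.1]
grip_width: 0.158
```

```bash
python3 st.py
```

```text
[0.5371 0.1681 0.0666] tool y deg 1.81 w 13.483851926272235 9.8833 [-0.88  0.4   0.6   1.83 -0.26  1.   -0.14] [-2.5 -6.5 -6.1]
```

Tool y is at 1.8°, which puts the bar at ~91.8° against the mark's ~91.6°. Releasing and clearing the view.

>>> step_arm([
  [0.045,0,0,0,0],
  [0.045,0,0,0,0],
  [0.045,0,0,0,0],
  [0.045,0,0,0,0],
  [0.045,0,0,0.02,0],
  [0.045,0,0,0.03,0],
  [0.045,0,0,0.035,0],
  [0.045,0,0,0.035,0],
  [0.045,0,-0.02,0.03,0],
  [0.045,0,-0.035,0,0],
  [0.045,0,-0.035,0,0],
  [0.045,0,-0.035,0,0],
])

```text
clock: 10.88
position: [0.5388, 0.0439, 0.2182]
ee_rot: [0.492, 0.508, -0.491, 0.509]
ft_force: [0.3, -0.5, 0.3]
grip_width: 0.53
```

>>> step_arm([
  [0.045,0,-0.02,0,0],
  [0.045,0,0,0,0],
])

```text
clock: 11.05
position: [0.5387, 0.0194, 0.218]
ee_rot: [0.494, 0.506, -0.493, 0.507]
ft_force: [-0.4, 0.4, 0.0]
grip_width: 0.53
```

```bash
python3 st.py
python3 - <<'E'
from h import *
p=camera('top'); g=p['color'][195:270,185:265]; g0=cv2.imread('pics/top0.png')[195:270,185:265]
cv2.imwrite('pics/knob1.png',cv2.resize(g[...,::-1],None,fx=8,fy=8,interpolation=cv2.INTER_CUBIC))
im0=p['color'].min(2).astype(float); print(im0[226:238,200:222].astype(int))
s=camera('side'); save(s,'side3.png',(190,320,180,360),4)
E
```

```text
[0.5387 0.0194 0.218 ] tool y deg 1.49 w 45.25065273774058 11.05 [-0.79  0.17  0.75  1.74 -0.12  1.27  0.01] [-0.4  0.4  0. ]
[[158 164 166 165 129  87  85  88  84  89  86  84  85  78  73  72  59  58
   59  64  63  67]
 [159 165 164 167 107  85  85  86  86  90  87  87  84  64  65  72  66  67
   63  66  65  70]
 [161 165 165 165 121  91  86  84  85  86  83  84  87 129 130 162 167 166
  166 167 196 109]
 [160 166 166 166 180 197 176 124  86  87  86  86 142 127 127 141 140 140
  140 143 167  98]
 [161 164 165 158 196 220 214 202 171 122 121 166 205 104  91  73  68  69
   65  71  70  66]
 [161 165 166 149 194 220 221 221 173 111 170 210 221 138  65  52  50  54
   48  53  51  45]
 [161 163 166 147 194 202 177 171 121  88 141 176 206 205 135  52  43  41
   41  38  40  39]
 [159 166 166 162 151 147  98  83  82  88  84 104 149 173 182  77  46  44
   45  45  46  50]
 [161 165 165 166  97  86  86  87  85  86  84  88  87  96 149  69  48  44
   49  45  71  69]
 [158 167 166 166  99  81  84  86  90  84  90  88  88  88  87  54  62  67
   67  71  74  80]
 [161 167 167 166 122  87  87  89  83  86  90  89  85  89  90  80  62  74
   73  77  81  82]
 [161 165 167 167 132  93  86  89  86  89  86  81  88  88  83  87  81  69
   72  78  76  78]]
```

View pics/knob1.png

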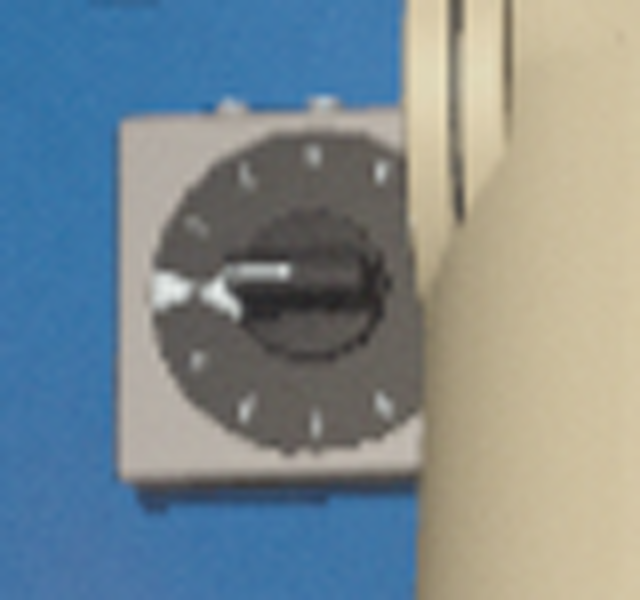

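View pics/side3.png

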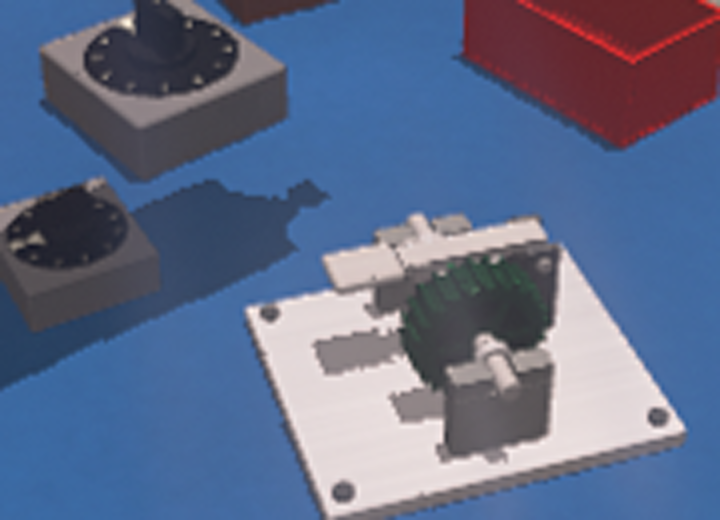

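The pointer tip (crop ~205,292) faces the mark's apex (crop ~190,290), and the clamp lies flat with the wheel seated. A top pixel is about 2.6 mm, so I'll check more finely with the wrist camera.

>>> step_arm([
  [0.045,0,0.03,0,0],
  [0.045,0,0.03,0,0],
  [0.045,0,0.03,0,0],
  [0.045,0,0,0,0],
  [0.045,0,0,0,0],
])

```text
clock: 11.57
position: [0.5381, 0.1187, 0.2168]
ee_rot: [0.49, 0.51, -0.49, 0.51]
ft_force: [0.1, -0.7, -0.5]
grip_width: 0.527
```

Run:
```python
from h import *
p=camera('wrist'); M=np.array(p['cam_to_world']); print(p['fx'],p['cx'],p['cy'],M.round(3).tolist())
np.savez('wr.npz',c=p['color'],M=M,k=[p['fx'],p['fy'],p['cx'],p['cy']])
# rectify onto plane z=0.047 around knob: 0.25 mm/pixel, up = +x, left = +y (as in the top picture)
N=480; i,j=np.mgrid[0:N,0:N]
P=np.stack([.538+(N/2-i)*.00025,.1694+(N/2-j)*.00025,np.full((N,N),.047)],-1)
q=(P-M[:3,3])@M[:3,:3]; v=q*[1,-1,-1]
rho=np.hypot(v[...,0],v[...,1]); th=np.arctan2(rho,v[...,2])
mx=(p['cx']+p['fx']*th*v[...,0]/rho).astype(np.float32); my=(p['cy']+p['fy']*th*v[...,1]/rho).astype(np.float32)
print(mx.min(),mx.max(),my.min(),my.max())
r=cv2.remap(p['color'],mx,my,cv2.INTER_CUBIC); cv2.imwrite('pics/rect.png',r[...,::-1])
```

```text
325.19226210127806 275.81946768334626 207.78577380447624 [[0.999, -0.038, -0.01, 0.536], [0.039, 0.965, 0.261, 0.184], [-0.0, -0.261, 0.965, 0.36], [0.0, 0.0, 0.0, 1.0]]
215.54338 342.7944 74.5906 200.66995
```

View pics/rect.png

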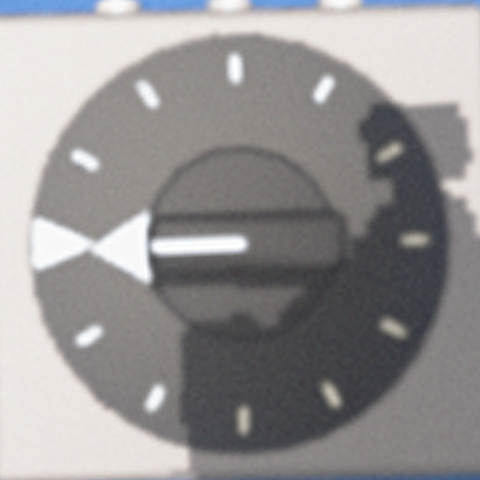

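Run:
```python
import cv2,numpy as np
g=cv2.imread('pics/rect.png').min(2)
hsv=g; 
# dial centre from ticks (minAreaRect centres of opposite ticks) 
t=((g>180)).astype(np.uint8)
c=np.array([239.,242.])
d=(g<160).astype(np.uint8); d[:, :20]=0
k,l,s,cen=cv2.connectedComponentsWithStats((g>190).astype(np.uint8))
for i in range(1,k):
    if 60<s[i,4]<4000: print(s[i].tolist(),cen[i].round(1))
# opposite ticks in view, 0.25mm px
for nm,(x0,x1) in dict(mark=(35,90),pointer=(97,147)).items():
    m=(g[200:290,x0:x1]>190); rr,cc=np.argwhere(m).T; print(nm,cc.mean()+x0,rr.mean()+200)
for x in (40,50,60,70,80,86,100,105,110,120,130,140,146):
    r=np.where(g[200:290,x]>180)[0]+200; print(x,r.min(),r.max(),(r.min()+r.max())/2)
```

```text
[228, 54, 14, 29, 345] [234.5  68. ]
[314, 77, 20, 25, 313] [323.3  88.7]
[137, 81, 22, 27, 361] [147.5  94. ]
[71, 150, 28, 21, 359] [ 84.9 159.5]
[151, 236, 95, 18, 1377] [198.6 244.8]
[76, 326, 26, 20, 323] [ 88.5 335.5]
[146, 386, 18, 25, 295] [154.8 397.9]
mark 55.992576882290564 243.42629904559914
pointer 127.1725400457666 246.69244851258583
40 217 270 243.5
50 221 266 243.5
60 225 262 243.5
70 229 257 243.0
80 234 254 244.0
86 237 250 243.5
100 239 257 248.0
105 236 261 248.5
110 232 263 247.5
120 225 268 246.5
130 219 273 246.0
140 213 280 246.5
146 211 282 246.5
```

Fine view: mark at −0.1°, pointer about 1.5° short of it (~1 mm at the tip). This is cheap to mend: regrip and turn −0.027 rad.

>>> step_arm([
  [0.045,0.0003,0.017,0,0],
  [0.045,0,0.017,0,0],
  [0.045,0,0.0165,0,0],
  [0.045,0,0,0,0],
  [0.045,0,0,-0.035,0],
  [0.045,0,0,-0.035,0],
  [0.045,0,0,-0.035,0],
  [0.045,0,0,-0.025,0],
  [0.045,0,0,-0.019,0],
  [0.045,0,0,0,0],
])

```text
clock: 12.45
position: [0.5365, 0.1641, 0.0644]
ee_rot: [0.49, 0.509, -0.494, 0.508]
ft_force: [-0.7, -0.1, 0.2]
grip_width: 0.526
```

```bash
python3 st.py
```

```text
[0.5365 0.1641 0.0644] tool y deg 1.87 w 44.91034525156911 12.45 [-0.88  0.4   0.61  1.84 -0.26  0.99 -0.13] [-0.7 -0.1  0.2]
```

>>> step_arm([
  [0,0,0,0,0],
  [0,0,0,0,0],
  [0,0,0,0,0],
  [0,0,0,0,0],
  [0,0,0,0,-0.013],
  [0,0,0,0,-0.014],
  [0,0,0,0,0],
  [0,0,0,0,0],
], force=30)

```text
clock: 13.12
position: [0.5375, 0.1654, 0.0696]
ee_rot: [0.498, 0.502, -0.499, 0.501]
ft_force: [-11.8, -2.4, 10.1]
grip_width: 0.159
```

```bash
python3 st.py
```

```text
[0.5375 0.1654 0.0696] tool y deg 0.35 w 13.594884795293563 13.1167 [-0.89  0.39  0.61  1.83 -0.27  1.   -0.16] [-11.8  -2.4  10.1]
```

>>> step_arm([
  [0.045,0,0,0,0],
  [0.045,0,0,0,0],
  [0.045,0,0,0,0],
  [0.045,0,0,0,0],
  [0.045,0,0,0.02,0],
  [0.045,0,0,0.03,0],
  [0.045,0,0,0.035,0],
  [0.045,0,0,0.035,0],
  [0.045,0,-0.02,0.03,0],
  [0.045,0,-0.03,0,0],
  [0.045,0,0,0,0],
  [0.045,0,0,0,0],
])

```text
clock: 14.12
position: [0.5393, 0.1136, 0.2188]
ee_rot: [0.5, 0.501, -0.499, 0.501]
ft_force: [0.2, 1.2, -0.1]
grip_width: 0.527
```

```bash
python3 st.py
python3 - <<'E'
from h import *
p=camera('wrist'); M=np.array(p['cam_to_world'])
N=480; i,j=np.mgrid[0:N,0:N]
P=np.stack([.538+(N/2-i)*.00025,.1694+(N/2-j)*.00025,np.full((N,N),.047)],-1)
v=((P-M[:3,3])@M[:3,:3])*[1,-1,-1]
rho=np.hypot(v[...,0],v[...,1]); th=np.arctan2(rho,v[...,2])
mx=(p['cx']+p['fx']*th*v[...,0]/rho).astype(np.float32); my=(p['cy']+p['fy']*th*v[...,1]/rho).astype(np.float32)
r=cv2.remap(p['color'],mx,my,cv2.INTER_CUBIC); cv2.imwrite('pics/rect2.png',r[...,::-1])
g=r.min(2)
k,l,s,cen=cv2.connectedComponentsWithStats((g>190).astype(np.uint8))
for i in range(1,k):
    if 60<s[i,4]<4000: print(s[i].tolist(),cen[i].round(1))
for x in range(35,150,8):
    q=np.where(g[200:290,x]>180)[0]+200; print(x,q.min(),q.max(),(q.min()+q.max())/2)
t=camera('top'); 
for q in ('bin','screwdriver','wrench','spare_wheel'):
    for e in regions_of(t,q)[:1]: print(q,e['p'],e['centre'])
E
```

```text
[0.5393 0.1136 0.2188] tool y deg 0.15 w 44.99842952249617 14.1167 [-0.9   0.2   0.7   1.71 -0.13  1.28 -0.17] [ 0.2  1.2 -0.1]
[228, 54, 13, 30, 331] [234.1  68.6]
[314, 77, 19, 25, 302] [323.1  88.8]
[137, 80, 21, 28, 370] [147.4  93.4]
[377, 146, 19, 17, 215] [385.8 153.7]
[72, 150, 26, 20, 343] [ 84.5 159.4]
[77, 325, 26, 21, 339] [ 89.4 334.9]
[146, 386, 18, 25, 295] [154.7 398.2]
35 217 270 243.5
43 218 268 243.0
51 221 265 243.0
59 224 262 243.0
67 228 259 243.5
75 231 255 243.0
83 236 251 243.5
91 239 249 244.0
99 236 253 244.5
107 230 259 244.5
115 226 263 244.5
123 221 269 245.0
131 216 272 244.0
139 211 277 244.0
147 209 279 244.0
bin 0.64 [132.4, 281.1]
screwdriver 0.62 [133.9, 391.8]
spare_wheel 0.57 [203.5, 135.9]
```

View pics/rect2.png

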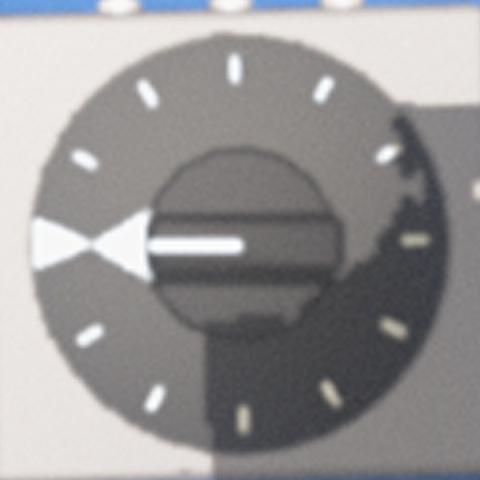

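The pointer's tip and the mark's apex now meet at (93,244), within about 0.3°. The robot is clear of everything, so I'm handing in.

```bash
python3 -c "
from workcell import ticket; print(ticket.hand_in())"
```

```text
the job is handed in; nothing more can be done
None
```

Both parts of the job are done and handed in at about 14 s on the robot's clock: the clamp is shut over the axle, and the knob is on the set mark of the large grey controller.

- **Clamp:** I swung it down with the shut fingers. It stopped at the tab height of 73 mm, and I pressed it there to 26 N. After I lifted off, it lay level (slope 0.002) with its top about 72 mm above the bench, and the wheel top measured about 94 mm, so the wheel is still in its saddles. I did not see the jaw itself. That it caught is inferred from the clamp lying fully home and staying there.
- **Knob:** I gripped it and turned it about −1.0 rad. The close-up then showed it about 1.5° short, so I regripped and turned it a little more. The last close-up shows the pointer and mark tips meeting, within about 0.3°.
- **Grip on the knob:** while closing, the fingers rode up 3 to 5 mm, probably on the knob's skirt. The wrist force there stayed under 20 N.
- **Bystanders:** in the last check the bin, screwdriver and spare wheel were at their starting places in the picture. The network missed the wrench in that picture, but the arm never went near it.

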